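Check two bed sensors with the touch probe

ROBOT

A 6-joint arm with a two-finger parallel gripper is mounted at the origin on the work surface. World frame = base frame: x ahead of the robot, y to its left, z up, the work surface at z = 0. Lengths are in mm, angles in rad, forces in N, time in s.
With the tool pointing down it reaches from about 275 to 1000 mm from the base axis. Payload 8.4 kg.
Tool frame: the origin (TCP) lies at the very end of the fingers, on their centre line; the grasp point (between the pads) lies 19 mm behind it; z points along the fingers, y is the direction in which the jaws open and shut (so a half turn about z gives the same grasp; the last joint's range is limited). The gripper opens to 85 mm and grips with 20 to 120 N. Pads are 22 mm wide; open, the fingers measure 114 mm over their backs; the gripper's body (76 mm by 85 mm) begins 54 mm behind the grasp point. The pads swing forward as they close: fully open they stand 13 mm farther back than shut.
Start: joints at [1.165, 0.353, 1.633, -0, 1.155, -0.002], TCP at [245.571, 574.737, 231.281] pointing down, gripper open.
Joint ranges: [-2.63, 2.63], [-0.92, 2.1], [0.06, 2.66], [-1.3, 4.44], [0, 2.69], [-3.02, 3.02]. Speed limits (rad/s): [2.22, 2.22, 2.79, 3.14, 3.14, 3.14].

INTERFACE

Orientations are given as [roll, pitch, yaw] about the fixed x, y, z axes, in that order (R = Rz(yaw) Ry(pitch) Rx(roll)).
In Python, from rig import sense, grab_frame, get_calibration, sign_off, boxes_of, trace gives the robot as it stands.
- The arm moves only by the tool servo_tool, never from a script. Its argument "rows" is a list of rows, each a list of 3 entries, a list of its own where there are three numbers: the finger opening in mm, from 0 to 85.4, then the shift along the tool's x, y, z in mm, then the turn, a rotation vector about the tool's x, y, z in degrees. A call has 1 to 8 rows; each row shifts and turns the commanded pose from where the row before left it, along the tool's axes as they then stand; what a row does not reach is not made up. A row lasts 1/8 s, in which the tool goes at most 62.5 mm and 10.7 degrees, less where a joint would pass 70% of its speed; a pose out of reach is approached as far as the arm can. A call is refused whole if a number of a shift passes 62.5 or a number of a turn 10.7, either way. A call with a gripper value outside its range is refused whole. The fingers move at their own pace and stop on an object; "force" is the grip in N (left out, the last holds). Time passes only in rows, so rows that do not move let the fingers close. It gives the time, the measured TCP pose, the force and the opening at its end, in the units of the state.
- sense(): the state, without advancing time (a new reading comes with each control period).
- grab_frame(name): name is "side" or "top"; returns the picture (420x560x3 uint8, blue, green, red); there is no depth.
- get_calibration(name): a dict with "intrinsics" (3x3 intrinsics, pixels), "world_to_cam" (4x4, takes a point from world to camera coordinates). Camera axes: x right, y down, z forward; pixel columns grow to the right and rows downward; lengths in mm; the calibration is good to about 2 mm. A picture is of the moment at which its call begins. get_calibration takes no time and is no camera call.
- sign_off(): hands the job in, once; it reports no verdict.
Trained networks look in the newest picture that a camera, given by its name, has taken for a name from the list of things; names that differ only in an ending like _2 or _b are one class to them, and where a whole thing is asked for, a point or a joint stands for the part that bears it (a point fixed in the world has none). Each returns a list of dicts, best first, with "conf" (0 to 1); they miss things now and then, are a little off and sometimes report something else, mostly with a low value. They report only what shows in the picture. A call takes as long as a camera call. They do not tell look-alikes from the thing itself.
- boxes_of(camera, thing): "centre" ([x, y, z] in mm, in the coordinates of the camera as it stood for that picture, good to about 4 mm: the middle of the surface that is visible of it).
- trace(camera, thing): "mask" (420x560 bool, what is visible of it).
The state is a dict: "clock": time; "qpos": joint angles; "qvel": joint speeds; "joint_efforts": joint torques, N m; "eef_pos": TCP position; "tcp_rot": TCP orientation; "contact_force": force on the tool from outside, world axes, zero at the start; "wrist_torque": the same for the moment, N m; "opening": opening from 0.0 (shut) to 1.0 (fully open).
Only numpy, scipy, OpenCV 4.12 (cv2) and the standard library are available. Lean on these libraries where they do the work, as an engineer would, in place of code of your own. Each camera call takes 0.05 s, during which the arm holds its last target. There are 200 camera calls.

TASK

Test the printer bed's sprung sensors with the touch probe: take the probe from the rack and, with its tip, press the middle of the round pad well down and hold it for half a second, then do the same to the square pad. Leave the oblong pad alone, it has been checked. Then hang the probe back by its collar in its own slot, the rack's middle one with the white tag, upright and about where it hung before, and disturb nothing else on the bench.

Things in the scene. Friction and masses are not known exactly. Their poses are not given: they have to be found in the camera images.
- probe: Touch probe, 178 mm long, 0.15 kg, hanging upright in the rack: steel ball tip (12 mm) at the bottom, 10 mm steel stem, aluminium collar (44 mm diameter, 80 to 88 mm above the lowest point of the tip), round black handle 28 mm in diameter from 88 to 178 mm. Origin at the lowest point of the tip, z along the probe towards the handle.
- probe_tip (a point): Lowest point of the probe's ball tip.
- probe_grip (a point): Point on the probe's axis in the middle of the handle, 135 mm above the tip: a good place to grip.
- rack: Fixed wooden comb rack, 250 mm wide (y), 110 deep (x), top at 110 mm. The 12 mm thick top has three slots 22 mm wide, 80 long, 70 apart in y, open to the front (-x), 88 mm free height beneath. The middle slot is the probe's own, with a blank white paper tag on the bar behind it; the nozzle driver hangs in the +y slot, the -y slot is empty. Origin under its centre.
- rack_slot (a point): Place of the probe's collar underside in its own (middle) slot: on the slot's centre line, level with the rack's top, 110 mm above the bench. The slot runs 40 mm from here along the rack's x both ways. Axes as the rack's.
- bed: Fixed printer bed on the bench, a dark square plate 240 x 240 mm with a pull tab at -x; upper face 30 mm above the bench. Three sensors stand on it, in places that change. Origin under its centre.
- pad_round (a joint): Sprung travel of the round pad: 0 up, 0.006 m fully pressed down. About 1.5 N starts it, 5 N presses it fully down.
- pad_round_top (a point): Centre of the upper face of the round dark steel pad (round, 44 mm in diameter); it moves with the pad. The pad stands 12 mm proud of a white housing 60 x 60 x 18 mm on the bed; upper face 60 mm above the bench when up.
- pad_square (a joint): Sprung travel of the square pad: 0 up, 0.006 m fully pressed down. About 1.5 N starts it, 5 N presses it fully down.
- pad_square_top (a point): Centre of the upper face of the square dark steel pad (square, 44 x 44 mm); it moves with the pad. The pad stands 12 mm proud of a white housing 60 x 60 x 18 mm on the bed; upper face 60 mm above the bench when up.
- pad_oblong (a joint): Sprung travel of the narrow oblong pad: 0 up, 0.006 m fully pressed down. About 1.5 N starts it, 5 N presses it fully down.
- pad_oblong_top (a point): Centre of the upper face of the narrow oblong dark steel pad (narrow oblong, 16 x 52 mm); it moves with the pad. The pad stands 12 mm proud of a white housing 60 x 60 x 18 mm on the bed; upper face 60 mm above the bench when up.
- glue: Bystander: small white glue bottle, 36 mm diameter, 100 mm tall, standing between bed and rack. Origin at its underside.
- cup: Bystander: open grey printed cup, 80 mm across, 90 mm tall. Origin at its underside.
- scraper: Bystander: flat-bladed scraper lying on the bench.
- screwdriver: Bystander: screwdriver lying on the bench.
- bracket: Bystander: grey printed L-bracket on the bed, 40 x 40 mm, 36 mm high. Origin at its underside.
- spray: Bystander: can with a paper label, 60 mm diameter, 120 mm tall, standing. Origin at its underside.
- driver: Bystander: short nozzle driver hanging by its 40 mm collar in the rack's slot beside the probe (on the rack's +y side); its 26 mm grey handle ends 40 mm above the rack's top. Origin at its underside.
Things that resemble listed ones, but are neither listed nor needed, are in the scene too. What is shaped like the probe but turquoise is not meant.

How it is judged:
By the outcome, as a careful person would: the job done as asked, in the order asked, and still so for the second after the job is handed in, with the robot touching nothing.
It also fails if it takes over 56 s, if anything falls off the work surface, if the arm or the gripper's body presses on something with over 40 N, if the wrist force passes 120 N, or if a joint passes its speed limit or range.

## Working session

There is one attempt and no reset: what is moved stays moved. The work goes in short steps, Python scripts to look and compute and a tool call to move; the robot and the scene stay as the last step left them, time stands still between calls to the robot, and variables do not carry over. Pictures are saved under pics/ and viewed, about 8 in all and at most 12, crops included, and the job is handed in when it is done.

Besides the shell and the picture viewer there is one more tool, called after "Emit:" by a JSON object that holds its "method" and its "body", one argument or row to a line. servo_tool: Moves the arm, as the interface text tells. Its arguments: {"type":"object","properties":{"rows":{"type":"array","items":{"type":"array"}},"force":{"type":"number"}},"required":["rows"]}

```bash
mkdir -p pics; ls; cat > h.py <<'E'
import numpy as np, cv2
from rig import *
def w(cam,p):
    T=np.array(get_calibration(cam)["world_to_cam"]); return (np.linalg.inv(T)@np.r_[p,1])[:3]
def proj(cam,p):
    c=get_calibration(cam);T=np.array(c["world_to_cam"]);q=(T@np.r_[p,1])[:3];u=np.array(c["intrinsics"])@q;return u[:2]/u[2]
def ray(cam,uv,z):
    c=get_calibration(cam);T=np.linalg.inv(np.array(c["world_to_cam"]));d=T[:3,:3]@np.linalg.inv(np.array(c["intrinsics"]))@np.r_[uv,1];o=T[:3,3];return o+d*(z-o[2])/d[2]
E
python3 - <<'E'
from h import *
a=grab_frame("side");b=grab_frame("top")
cv2.imwrite("pics/a.png",a);cv2.imwrite("pics/b.png",b)
for n in ["probe","rack","pad_round_top","pad_square_top","pad_oblong_top","bed","glue","driver","spray","cup","bracket"]:
  for c in ["side","top"]:
    for r in boxes_of(c,n)[:3]: print(n,c,round(r["conf"],2),w(c,r["centre"]).round(),proj(c,w(c,r["centre"])).round())
for c in ["side","top"]: print(c,w(c,[0,0,0]).round())
print(sense())
E
```

```text
pics
probe side 0.7 [ 599. -520.   -3.] [335. 380.]
probe side 0.69 [554. 336. 154.] [249. 130.]
probe side 0.62 [434. 226. 113.] [215. 162.]
probe top 0.82 [438. 232. 133.] [162. 254.]
probe top 0.66 [436. 388. 129.] [ 98. 255.]
probe top 0.56 [551. 342. 162.] [114. 207.]
rack side 0.59 [567. 289.  93.] [255. 153.]
rack side 0.28 [ 630. -257.   32.] [317. 278.]
rack top 0.7 [566. 319. 110.] [130. 202.]
pad_round_top side 0.61 [ 451. -110.   59.] [235. 242.]
pad_round_top top 0.57 [ 530. -164.   28.] [322. 217.]
pad_round_top top 0.52 [451. -96.  62.] [297. 247.]
pad_round_top top 0.2 [ 455. -241.   60.] [353. 245.]
pad_square_top side 0.83 [ 462. -252.   56.] [247. 279.]
pad_square_top top 0.57 [ 461. -237.   60.] [351. 243.]
pad_square_top top 0.43 [ 451. -101.   61.] [299. 247.]
pad_square_top top 0.35 [552. 344. 159.] [113. 206.]
pad_oblong_top side 0.49 [ 609. -160.   60.] [300. 246.]
pad_oblong_top top 0.54 [ 606. -153.   63.] [318. 187.]
bed side 0.81 [ 527. -191.   24.] [270. 269.]
bed top 0.68 [ 531. -163.   30.] [321. 216.]
bed top 0.58 [ 805. -223.   25.] [342. 116.]
glue 
[... 663 characters left out ...]
 [ 469.  -51. 1249.]
{'clock': 1.2, 'qpos': array([ 1.16456823e+00,  3.52985580e-01,  1.63343456e+00, -4.31634218e-07,
        1.15522697e+00, -2.41859692e-03]), 'qvel': array([-0.00144212,  0.00138217, -0.00153793,  0.00140432, -0.00084851,
        0.00046309]), 'joint_efforts': array([-1.93323071e-04, -6.05198550e+01, -3.42437696e+01, -3.63420440e-04,
        1.39916774e-03, -4.95170173e-05]), 'eef_pos': array([245.57797391, 574.70268538, 231.27516875]), 'tcp_rot': array([-3.14153820e+00,  2.63181761e-07,  2.73778332e+00]), 'contact_force': array([1.64221432e-01, 1.07348579e-04, 5.83290655e-01]), 'wrist_torque': array([-0.02179269, -0.00720229, -0.02856248]), 'opening': 0.9968636848797674}
```

View pictures.

```bash
python3 -c "
import cv2,numpy as np
a=cv2.imread('pics/a.png')[80:240,130:330];b=cv2.imread('pics/b.png')[160:320,50:250]
cv2.imwrite('pics/c.png',np.vstack([cv2.resize(i,None,fx=3.7,fy=3.7,interpolation=cv2.INTER_CUBIC)[:298*2] for i in (b,)]))
cv2.imwrite('pics/d.png',cv2.resize(a,None,fx=3.7,fy=3.7,interpolation=cv2.INTER_CUBIC))"
```

```text
(no output)
```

View pics/b.png

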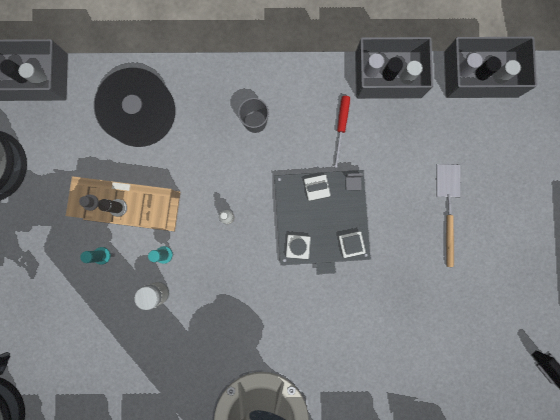

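View pics/c.png

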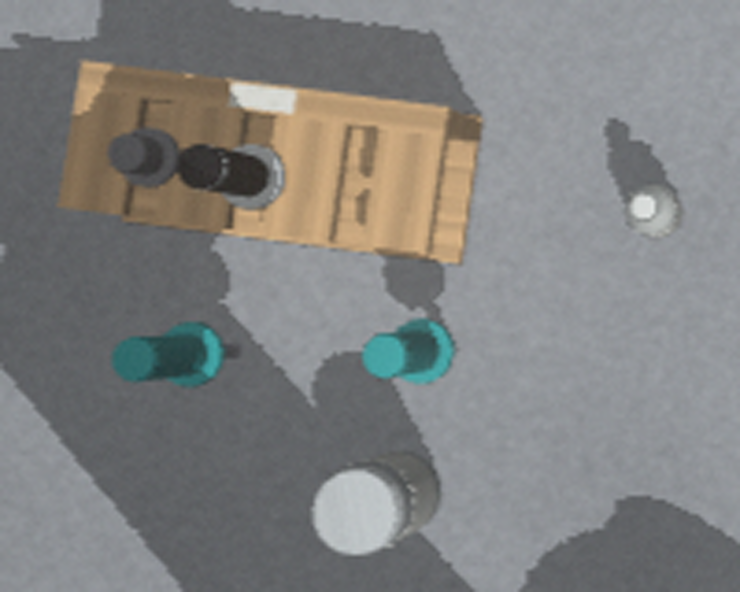

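View pics/d.png

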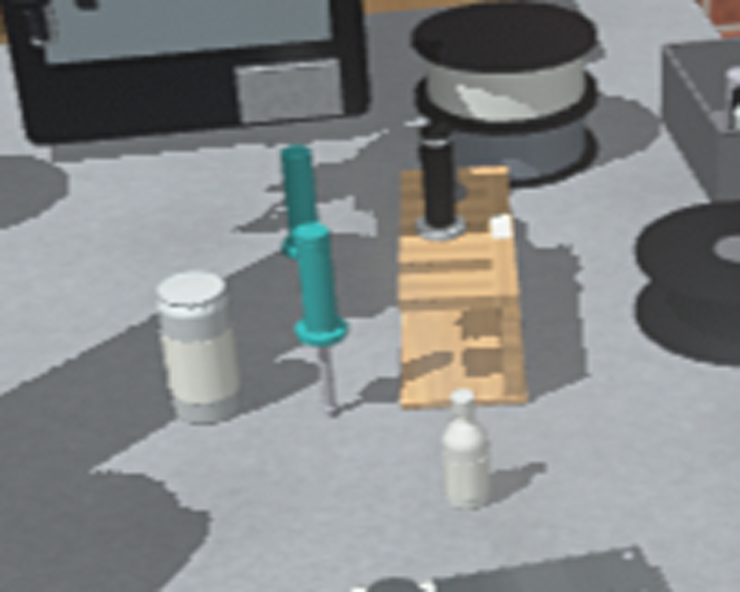

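```bash
python3 - <<'E'
from h import *
px=lambda u,v:((u+.5)/3.7-.5+50,(v+.5)/3.7-.5+160)
for n,u,v,z in [("BL",82,62,110),("FL",60,207,110),("BR",450,106,110),("FR",430,258,110),("tagL",229,83,115),("tagR",296,90,115),("slotmouthL",215,235,110),("handletop",205,167,208),("collar right edge",285,175,116)]:
    print(n,ray("top",px(u,v),z).round(1))
print(get_calibration("top")["intrinsics"])
b=cv2.imread("pics/b.png"); grab_frame("top")
for n,z in [("pad_round",60),("pad_square",60),("pad_oblong",60),("probe",200)]:
    for r in trace("top",n)[:3]:
        m=r["mask"]; v,u=np.nonzero(m); (c,s,a)=cv2.minAreaRect(np.c_[u,v].astype(np.float32))
        print(n,round(r["conf"],2),m.sum(),ray("top",(u.mean(),v.mean()),z).round(1),np.round(c,1),np.round(s,1),round(a,1))
g=b[165:270,265:380]; cv2.imwrite("pics/e.png",cv2.resize(g,None,fx=5,fy=5,interpolation=cv2.INTER_CUBIC))
E
```

```text
BL [631.5 466.7 110. ]
FL [533.5 478.5 110. ]
BR [599.8 217.9 110. ]
FR [497.5 230.  110. ]
tagL [615.8 365.3 115. ]
tagR [610.8 320.2 115. ]
slotmouthL [513.9 374.2 110. ]
handletop [551.9 344.8 208. ]
collar right edge [553.5 326.2 116. ]
[[458.31414576   0.         280.81002178]
 [  0.         458.31414576 202.4615726 ]
 [  0.           0.           1.        ]]
pad_round 0.78 218 [451.8 -98.   60. ] [297.5 246.5] [15. 15.] 90.0
pad_round 0.64 396 [558.5 381.3  60. ] [111.5 207.5] [17. 29.] 90.0
pad_round 0.25 707 [330.4 278.4  60. ] [151.1 295.2] [23.7 34.9] 63.4
pad_square 0.78 277 [ 456.4 -239.8   60. ] [352.2 244.2] [17.3 16.9] 78.7
probe 0.96 386 [436.7 365.  200. ] [ 96.6 256.4] [16. 33.] 76.0
probe 0.93 353 [548.7 328.5 200. ] [112.5 207. ] [16. 27.] 90.0
probe 0.78 311 [437.9 220.1 200. ] [159.5 254. ] [16. 23.] 90.0
```

View pics/e.png

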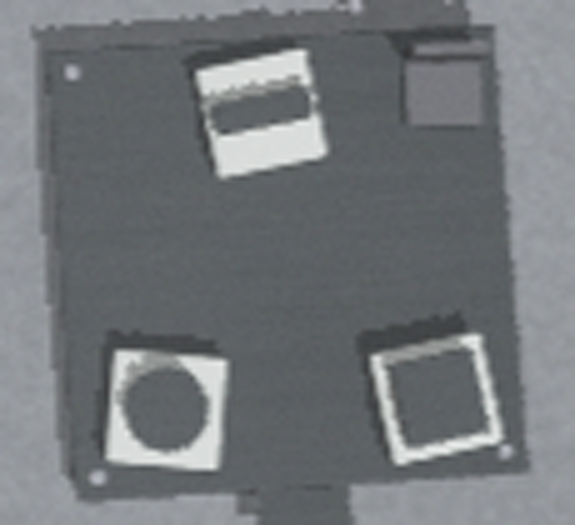

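```bash
cat >> h.py <<'E'
from scipy.spatial.transform import Rotation as Ro
def plan(p1,yaw1,n,p0=None,yaw0=None):
    s=sense(); p0=s["eef_pos"] if p0 is None else np.array(p0); yaw0=s["tcp_rot"][2] if yaw0 is None else yaw0
    for i in range(n):
        R=Ro.from_euler("xyz",[np.pi,0,yaw0+(yaw1-yaw0)*i/n])
        print(R.inv().apply((np.array(p1)-p0)/n).round(1).tolist(),round(-np.degrees(yaw1-yaw0)/n,2))
E
python3 -c "
from h import *
plan([552,346,262],1.451,7)"
```

```text
[-53.1, -12.9, -4.4] 10.53
[-54.5, -2.9, -4.4] 10.53
[-54.2, 7.1, -4.4] 10.53
[-52.0, 16.9, -4.4] 10.53
[-48.0, 26.1, -4.4] 10.53
[-42.4, 34.4, -4.4] 10.53
[-35.4, 41.6, -4.4] 10.53
```

Emit:
{"method": "servo_tool", "body": {
  "rows": [
    [85,[-53,-13,-4.4],[0,0,10.5]],
    [85,[-54.5,-3,-4.4],[0,0,10.5]],
    [85,[-54,7,-4.4],[0,0,10.5]],
    [85,[-52,17,-4.4],[0,0,10.5]],
    [85,[-48,26,-4.4],[0,0,10.5]],
    [85,[-42.5,34.5,-4.4],[0,0,10.5]],
    [85,[-35.5,41.5,-4.4],[0,0,10.5]],
    [85,[0,0,0],[0,0,0]]
  ]
}}

```text
clock: 2.45
eef_pos: [554.9, 343.9, 262.3]
tcp_rot: [3.14, -0.0, 1.449]
contact_force: [-1.5, 0.6, 0.9]
opening: 0.991
```

```bash
python3 - <<'E'
from h import *
a=grab_frame("side")
cv2.imwrite("pics/f.png",cv2.resize(a[60:200,180:340],None,fx=4.5,fy=4.2,interpolation=cv2.INTER_CUBIC))
s=sense();print(s["clock"],s["eef_pos"],s["tcp_rot"])
# side-camera probe axis line: where candidate axes project in a.png
for y in (340,344,348,352):
  for x in (548,552,556): print(x,y,proj("side",[x,y,208]).round(1),proj("side",[x,y,122]).round(1))
a=cv2.imread("pics/a.png"); m=a.max(2)
for v in (113,117,121,125,129): print(v,m[v,236:262])
E
```

```text
2.5 [553.09793149 345.15982183 261.95549863] [-3.14147828e+00 -1.25859655e-04  1.45304675e+00]
548 340 [245.4 114.3] [246.9 138.8]
552 340 [246.7 114.2] [248.1 138.6]
556 340 [247.9 114.1] [249.3 138.5]
548 344 [245.3 113.8] [246.7 138.2]
552 344 [246.5 113.7] [247.9 138.1]
556 344 [247.7 113.5] [249.1 138. ]
548 348 [245.1 113.3] [246.5 137.7]
552 348 [246.3 113.2] [247.7 137.5]
556 348 [247.6 113. ] [248.9 137.4]
548 352 [244.9 112.8] [246.4 137.1]
552 352 [246.2 112.7] [247.6 137. ]
556 352 [247.4 112.5] [248.8 136.9]
113 [111 112 112 145 181 183 183 185 160 100  60  37  41  46  44  38  37  35
  34  33  32  32  36  39  42  51]
117 [114 113 112 113 111 113 109  92  70  63  65  65  71  75  71  86  93  89
  90  93  91  92  94  94  95  95]
121 [113 113 113 114 115 117 103  62  36  38  38  40  40  41  39  43  67  88
  89  89  90  91  92  93  93  92]
125 [118 116 113 114 113 114 118 101  52  38  43  41  44  44  42  40  62  96
 118 119 137 167 179 193 211 211]
129 [114 112 124 138 139 139 142 123  72  42  42  44  44  45  42  43  54  80
 108 130 140 142 142 141 142 142]
```

View pics/f.png

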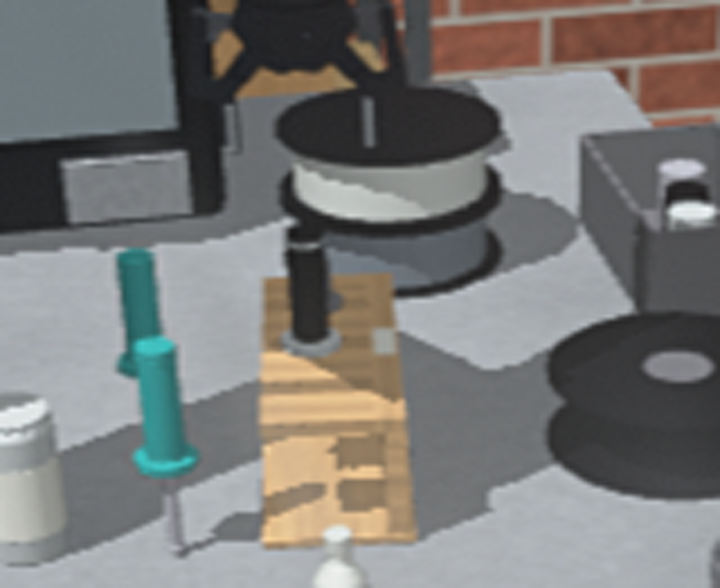

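Emit:
{"method": "servo_tool", "body": {
  "rows": [
    [85,[0,1,30],[0,0,0]],
    [85,[0,0,30],[0,0,0]],
    [85,[0,0,30],[0,0,0]],
    [85,[0,0,25],[0,0,0]],
    [85,[0,0,0],[0,0,0]],
    [50,[0,0,0],[0,0,0]]
  ],
  "force": 40
}}

```text
clock: 3.25
eef_pos: [552.9, 347.1, 148.1]
tcp_rot: [3.141, -0.001, 1.457]
contact_force: [-0.1, -0.2, 0.9]
opening: 0.812
```

Emit:
{"method": "servo_tool", "body": {
  "rows": [
    [10,[0,0,0],[0,0,0]],
    [10,[0,0,0],[0,0,0]],
    [10,[0,0,0],[0,0,0]],
    [10,[0,0,0],[0,0,0]]
  ],
  "force": 50
}}

```text
clock: 3.75
eef_pos: [553.5, 346.4, 148.1]
tcp_rot: [3.14, -0.001, 1.455]
contact_force: [-0.2, 0.6, 6.3]
opening: 0.316
```

Emit:
{"method": "servo_tool", "body": {
  "rows": [
    [10,[0,0,-5],[0,0,0]],
    [10,[0,0,-20],[0,0,0]],
    [10,[0,0,-25],[0,0,0]],
    [10,[0,0,-25],[0,0,0]],
    [10,[0,0,-25],[0,0,0]],
    [10,[0,0,-25],[0,0,0]],
    [10,[0,0,0],[0,0,0]]
  ]
}}

```text
clock: 4.62
eef_pos: [554.1, 346.8, 275.2]
tcp_rot: [3.138, -0.003, 1.455]
contact_force: [-0.3, -0.4, -1.4]
opening: 0.313
```

```bash
python3 - <<'E'
from h import *
a=grab_frame("side");b=grab_frame("top")
cv2.imwrite("pics/g.png",np.hstack([cv2.resize(a[40:180,190:310],None,fx=4,fy=4,interpolation=cv2.INTER_CUBIC),cv2.resize(b[150:290,60:140],None,fx=4,fy=4,interpolation=cv2.INTER_CUBIC)]))
s=sense();print(s["clock"],s["eef_pos"],s["tcp_rot"],s["contact_force"],s["opening"],s["wrist_torque"])
p=s["eef_pos"]; print("expect tip",proj("side",[p[0],p[1],p[2]-118]),"collar",proj("side",[p[0],p[1],p[2]-34]), proj("side",[p[0],p[1],p[2]]))
E
```

```text
4.725 [552.83370606 345.99816286 272.0293817 ] [ 3.14154813e+00 -3.59163193e-05  1.45493287e+00] [ 0.57233664  0.30862496 -1.47080315] 0.31601962938587486 [-0.02037584 -0.00241237  0.017598  ]
expect tip [247.56563598 128.87466343] collar [246.16239808 104.51565419] [245.56999607  94.23206215]
```

View pics/g.png

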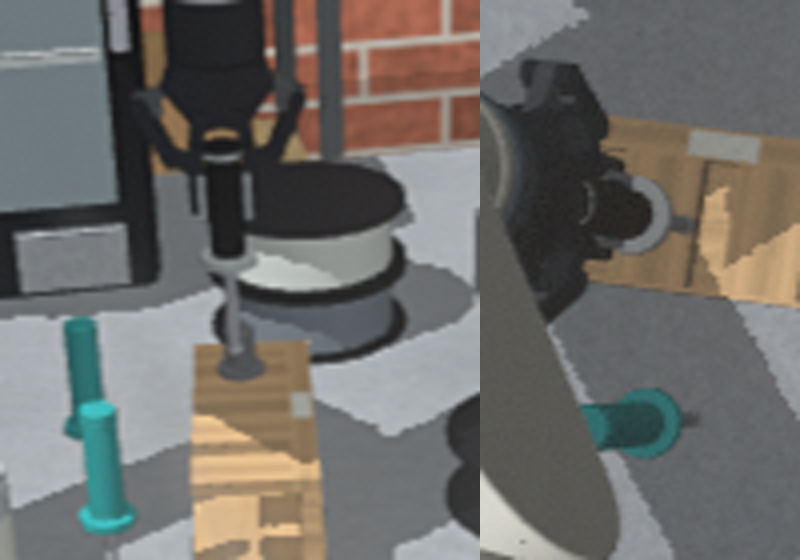

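```bash
python3 - <<'E'
from h import *
print(ray("top",(97,203.7),242),ray("top",(112.5,206.2),158))
plan([452,-98,255],1.455,8)
plan([457,-241.5,205],1.455,3,p0=[452,-98,205],yaw0=1.455)
E
```

```text
[551.73569199 349.56142277 242.        ] [552.35818795 345.92977575 158.        ]
[-56.6, -6.1, 2.1] -0.0
[-56.6, -6.1, 2.1] -0.0
[-56.6, -6.1, 2.1] -0.0
[-56.6, -6.1, 2.1] -0.0
[-56.6, -6.1, 2.1] -0.0
[-56.6, -6.1, 2.1] -0.0
[-56.6, -6.1, 2.1] -0.0
[-56.6, -6.1, 2.1] -0.0
[-47.3, 7.2, 0.0] -0.0
[-47.3, 7.2, 0.0] -0.0
[-47.3, 7.2, 0.0] -0.0
```

Emit:
{"method": "servo_tool", "body": {
  "rows": [
    [10,[-30,-3,0],[0,0,0]],
    [10,[-56,-6,0],[0,0,0]],
    [10,[-60,-6.5,2],[0,0,0]],
    [10,[-60,-6.5,2],[0,0,0]],
    [10,[-60,-6.5,2],[0,0,0]],
    [10,[-60,-6.5,3],[0,0,0]],
    [10,[-60,-6.5,4],[0,0,0]],
    [10,[-45,-5,4],[0,0,0]]
  ]
}}

```text
clock: 5.72
eef_pos: [455.4, -78.5, 254.0]
tcp_rot: [-3.14, 0.0, 1.454]
contact_force: [1.0, 0.7, -1.1]
opening: 0.314
```

Emit:
{"method": "servo_tool", "body": {
  "rows": [
    [10,[-21.5,-2.5,15],[0,0,0]],
    [10,[0,0,20],[0,0,0]],
    [10,[0,0,20],[0,0,0]],
    [10,[0,0,10],[0,0,0]],
    [10,[0,0,0],[0,0,0]],
    [10,[0,0,0],[0,0,0]]
  ]
}}

```text
clock: 6.48
eef_pos: [452.4, -97.6, 190.5]
tcp_rot: [3.141, 0.0, 1.455]
contact_force: [0.3, -0.8, -1.2]
opening: 0.316
```

```bash
python3 - <<'E'
from h import *
a=grab_frame("side");b=grab_frame("top")
cv2.imwrite("pics/h.png",np.hstack([cv2.resize(a[180:310,190:290],None,fx=4,fy=4,interpolation=cv2.INTER_CUBIC),cv2.resize(b[190:320,260:360],None,fx=4,fy=4,interpolation=cv2.INTER_CUBIC)]))
s=sense();print(s["clock"],s["eef_pos"],s["tcp_rot"],s["contact_force"],s["opening"],s["wrist_torque"])
p=s["eef_pos"]; print("expect tip",proj("side",[p[0],p[1],p[2]-117.5]),proj("side",[452,-98,60]),proj("side",[457,-241.5,60]))
E
```

```text
6.575 [452.54777213 -97.65565835 190.70674651] [3.14047493e+00 1.13623051e-04 1.45520343e+00] [ 0.53371173  0.76109863 -0.84869255] 0.31663642454487895 [ 0.00736585 -0.03428218  0.02819006]
expect tip [234.97814263 234.78726667] [235.1241954  238.92747097] [244.57816591 275.48570471]
```

View pics/h.png

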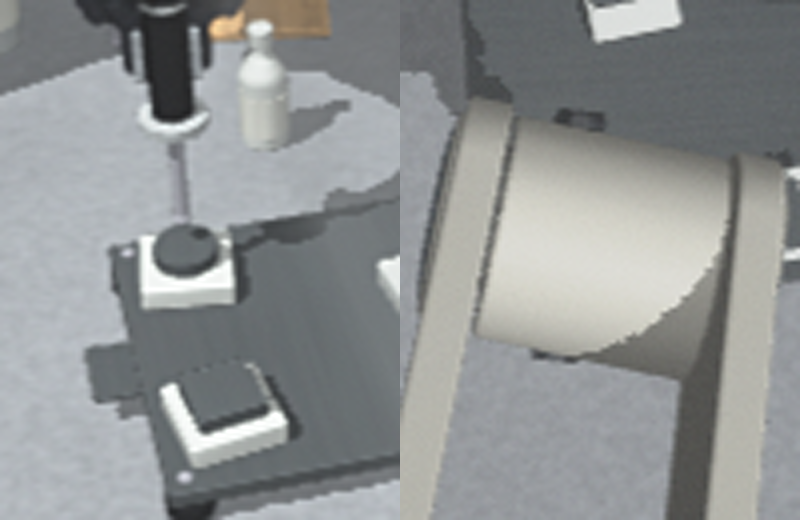

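Emit:
{"method": "servo_tool", "body": {
  "rows": [
    [10,[-2,1,8],[0,0,0]],
    [10,[0,0,4],[0,0,0]],
    [10,[0,0,3],[0,0,0]],
    [10,[0,0,2],[0,0,0]],
    [10,[0,0,0],[0,0,0]],
    [10,[0,0,0],[0,0,0]]
  ]
}}

```text
clock: 7.32
eef_pos: [452.9, -99.8, 173.2]
tcp_rot: [3.142, 0.0, 1.455]
contact_force: [-0.5, -0.7, 2.4]
opening: 0.316
```

Emit:
{"method": "servo_tool", "body": {
  "rows": [
    [10,[0,0,1.5],[0,0,0]],
    [10,[0,0,1.5],[0,0,0]],
    [10,[0,0,0],[0,0,0]],
    [10,[0,0,0],[0,0,0]]
  ]
}}

```text
clock: 7.82
eef_pos: [453.4, -99.9, 171.1]
tcp_rot: [3.14, 0.0, 1.455]
contact_force: [-3.0, -0.5, 14.2]
opening: 0.313
```

Emit:
{"method": "servo_tool", "body": {
  "rows": [
    [10,[0,0,0],[0,0,0]],
    [10,[0,0,0],[0,0,0]],
    [10,[0,0,0],[0,0,0]],
    [10,[0,0,0],[0,0,0]],
    [10,[0,0,0],[0,0,0]],
    [10,[0,0,-8],[0,0,0]],
    [10,[0,0,-15],[0,0,0]],
    [10,[0,0,-10],[0,0,0]]
  ]
}}

```text
clock: 8.82
eef_pos: [453.1, -99.8, 204.1]
tcp_rot: [3.141, 0.0, 1.455]
contact_force: [0.4, 0.4, -1.8]
opening: 0.316
```

Emit:
{"method": "servo_tool", "body": {
  "rows": [
    [10,[-30,4.5,0],[0,0,0]],
    [10,[-45,7,0],[0,0,0]],
    [10,[-45,7,0],[0,0,0]],
    [10,[-22,3,5],[0,0,0]],
    [10,[0,0,10],[0,0,0]],
    [10,[0,0,0],[0,0,0]],
    [10,[0,0,0],[0,0,0]]
  ]
}}

```text
clock: 9.7
eef_pos: [457.8, -242.3, 188.2]
tcp_rot: [-3.141, -0.0, 1.456]
contact_force: [0.1, -0.3, -1.5]
opening: 0.313
```

```bash
python3 - <<'E'
from h import *
a=grab_frame("side")
cv2.imwrite("pics/i.png",cv2.resize(a[200:310,200:300],None,fx=5,fy=5,interpolation=cv2.INTER_CUBIC))
s=sense();print(s["clock"],s["eef_pos"],s["tcp_rot"],s["contact_force"],s["opening"],s["wrist_torque"])
p=s["eef_pos"]; print("expect tip",proj("side",[p[0],p[1],p[2]-117.5]))
E
```

```text
9.75 [ 457.90473079 -242.45002973  188.30853335] [ 3.14151629e+00 -1.09016554e-04  1.45604603e+00] [ 0.74088143  0.50972835 -1.49124734] 0.31962101438778023 [ 0.02081879  0.02049142 -0.03158142]
expect tip [244.75800559 272.26615524]
```

View pics/i.png

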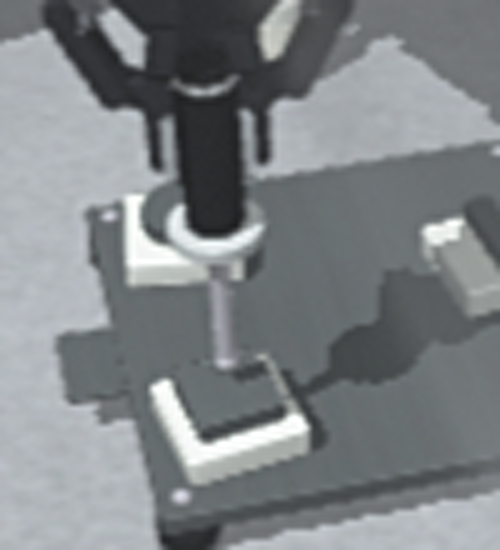

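Emit:
{"method": "servo_tool", "body": {
  "rows": [
    [10,[-2.5,1,7],[0,0,0]],
    [10,[0,0,4],[0,0,0]],
    [10,[0,0,3],[0,0,0]],
    [10,[0,0,3],[0,0,0]],
    [10,[0,0,0],[0,0,0]],
    [10,[0,0,0],[0,0,0]]
  ]
}}

```text
clock: 10.5
eef_pos: [458.7, -246.0, 171.5]
tcp_rot: [3.141, 0.0, 1.455]
contact_force: [-1.3, 1.5, 5.2]
opening: 0.313
```

Emit:
{"method": "servo_tool", "body": {
  "rows": [
    [10,[0,0,0.7],[0,0,0]],
    [10,[0,0,0],[0,0,0]],
    [10,[0,0,0],[0,0,0]],
    [10,[0,0,0],[0,0,0]],
    [10,[0,0,0],[0,0,0]],
    [10,[0,0,0],[0,0,0]],
    [10,[0,0,0],[0,0,0]]
  ]
}}

```text
clock: 11.38
eef_pos: [458.9, -246.1, 171.3]
tcp_rot: [3.141, 0.0, 1.455]
contact_force: [-2.1, 1.0, 9.7]
opening: 0.318
```

Emit:
{"method": "servo_tool", "body": {
  "rows": [
    [10,[0,0,-8],[0,0,0]],
    [10,[0,0,-25],[0,0,0]],
    [10,[0,0,-35],[0,0,0]],
    [10,[0,0,-35],[0,0,0]],
    [10,[0,0,0],[0,0,0]]
  ]
}}

```text
clock: 12.0
eef_pos: [459.7, -246.6, 276.0]
tcp_rot: [3.137, 0.002, 1.455]
contact_force: [-0.2, 0.5, -2.0]
opening: 0.316
```

```bash
python3 - <<'E'
from h import *
s=sense();print(s["clock"],s["eef_pos"],s["tcp_rot"])
plan([553.3,346.3,274],1.455,11)
E
```

```text
12.0 [ 459.68316407 -246.5745832   275.97844924] [3.13728622e+00 1.76053456e-03 1.45490848e+00]
[54.5, 2.2, 0.2] -0.0
[54.5, 2.2, 0.2] -0.0
[54.5, 2.2, 0.2] -0.0
[54.5, 2.2, 0.2] -0.0
[54.5, 2.2, 0.2] -0.0
[54.5, 2.2, 0.2] -0.0
[54.5, 2.2, 0.2] -0.0
[54.5, 2.2, 0.2] -0.0
[54.5, 2.2, 0.2] -0.0
[54.5, 2.2, 0.2] -0.0
[54.5, 2.2, 0.2] -0.0
```

Emit:
{"method": "servo_tool", "body": {
  "rows": [
    [10,[30,1.2,0],[0,0,0]],
    [10,[55,2.2,0],[0,0,0]],
    [10,[60,2.5,0],[0,0,0]],
    [10,[60,2.5,0],[0,0,0]],
    [10,[60,2.5,0],[0,0,0]],
    [10,[60,2.5,0],[0,0,0]],
    [10,[60,2.5,0],[0,0,0]],
    [10,[60,2.5,0],[0,0,0]]
  ]
}}

```text
clock: 13.0
eef_pos: [527.6, 195.8, 272.1]
tcp_rot: [-3.14, 0.001, 1.455]
contact_force: [1.6, 0.5, -0.9]
opening: 0.315
```

Emit:
{"method": "servo_tool", "body": {
  "rows": [
    [10,[60,2.5,0],[0,0,0]],
    [10,[50,1.8,0],[0,0,0]],
    [10,[30,1,0],[0,0,0]],
    [10,[14,0.5,0],[0,0,0]],
    [10,[0,0,0],[0,0,0]],
    [10,[0,0,0],[0,0,0]],
    [10,[0,0,0],[0,0,0]]
  ]
}}

```text
clock: 13.88
eef_pos: [551.8, 345.1, 273.6]
tcp_rot: [3.141, 0.0, 1.454]
contact_force: [-0.5, 1.0, -1.1]
opening: 0.314
```

```bash
python3 - <<'E'
from h import *
a=grab_frame("side");b=grab_frame("top")
cv2.imwrite("pics/j.png",np.hstack([cv2.resize(a[40:180,190:310],None,fx=4,fy=4,interpolation=cv2.INTER_CUBIC),cv2.resize(b[150:290,60:140],None,fx=4,fy=4,interpolation=cv2.INTER_CUBIC)]))
s=sense();print(s["clock"],s["eef_pos"],s["tcp_rot"],s["contact_force"],s["opening"])
plan([553.3,346.3,274],1.455,1)
E
```

```text
13.975 [551.87124074 345.4713088  273.65439869] [ 3.14135652e+00 -7.90127993e-05  1.45399939e+00] [ 0.86303382  0.11437705 -1.87497352] 0.3165196431358016
[1.0, 1.3, -0.3] -0.06
```

View pics/j.png

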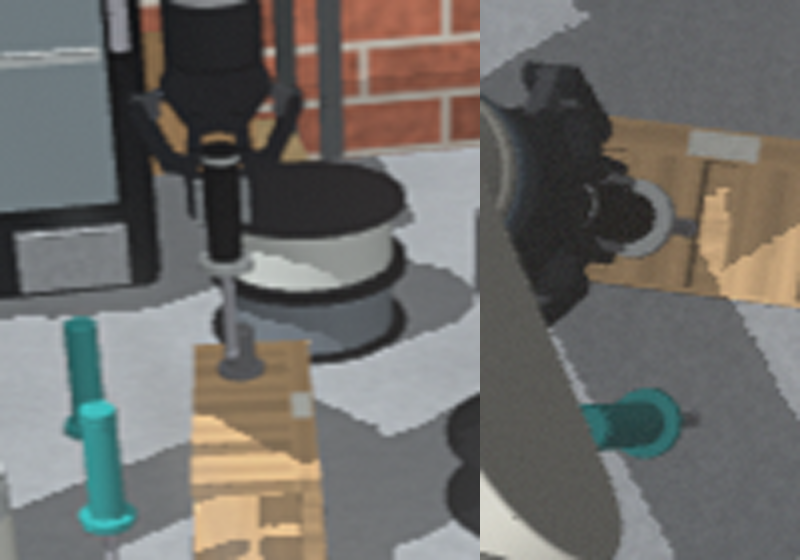

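Emit:
{"method": "servo_tool", "body": {
  "rows": [
    [10,[1,1.3,10],[0,0,0]],
    [10,[0,0,10],[0,0,0]],
    [10,[0,0,10],[0,0,0]],
    [10,[0,0,6],[0,0,0]],
    [10,[0,0,6],[0,0,0]],
    [10,[0,0,6],[0,0,0]],
    [10,[0,0,0],[0,0,0]]
  ]
}}

```text
clock: 14.85
eef_pos: [552.9, 347.0, 224.9]
tcp_rot: [-3.141, 0.001, 1.455]
contact_force: [-0.6, 0.1, -1.8]
opening: 0.316
```

Tip is at about z = 107, inside the slot with no contact. Continuing down.

Emit:
{"method": "servo_tool", "body": {
  "rows": [
    [10,[0,0,12],[0,0,0]],
    [10,[0,0,15],[0,0,0]],
    [10,[0,0,15],[0,0,0]],
    [10,[0,0,15],[0,0,0]],
    [10,[0,0,10],[0,0,0]],
    [10,[0,0,3],[0,0,0]],
    [10,[0,0,0],[0,0,0]]
  ]
}}

```text
clock: 15.72
eef_pos: [553.3, 347.2, 155.4]
tcp_rot: [3.142, -0.0, 1.455]
contact_force: [-1.2, -0.2, -1.2]
opening: 0.317
```

Emit:
{"method": "servo_tool", "body": {
  "rows": [
    [10,[0,0,2],[0,0,0]],
    [10,[0,0,2],[0,0,0]],
    [10,[0,0,1],[0,0,0]],
    [10,[0,0,0],[0,0,0]],
    [10,[0,0,0],[0,0,0]]
  ]
}}

```text
clock: 16.35
eef_pos: [553.2, 347.2, 150.5]
tcp_rot: [3.141, -0.0, 1.455]
contact_force: [0.7, -1.0, -0.8]
opening: 0.315
```

Emit:
{"method": "servo_tool", "body": {
  "rows": [
    [10,[0,0,1],[0,0,0]],
    [10,[0,0,1],[0,0,0]],
    [10,[0,0,0.7],[0,0,0]],
    [10,[0,0,0],[0,0,0]],
    [10,[0,0,0],[0,0,0]]
  ]
}}

```text
clock: 16.98
eef_pos: [553.2, 347.1, 148.1]
tcp_rot: [3.141, -0.0, 1.455]
contact_force: [-2.2, -1.8, 5.9]
opening: 0.316
```

Emit:
{"method": "servo_tool", "body": {
  "rows": [
    [32,[0,0,0],[0,0,0]],
    [40,[0,0,0],[0,0,0]],
    [55,[0,0,0],[0,0,0]],
    [70,[0,0,0],[0,0,0]],
    [70,[0,0,0],[0,0,0]],
    [70,[0,0,0],[0,0,0]]
  ]
}}

```text
clock: 17.73
eef_pos: [553.2, 347.2, 147.7]
tcp_rot: [3.142, -0.0, 1.455]
contact_force: [-0.6, 0.5, -0.7]
opening: 0.819
```

Emit:
{"method": "servo_tool", "body": {
  "rows": [
    [70,[0,0,-20],[0,0,0]],
    [70,[0,0,-30],[0,0,0]],
    [70,[0,0,-40],[0,0,0]],
    [70,[0,0,-40],[0,0,0]],
    [70,[-50,-20,-10],[0,0,0]],
    [70,[-50,-30,0],[0,0,0]],
    [70,[-50,-30,0],[0,0,0]],
    [70,[0,0,0],[0,0,0]]
  ]
}}

```text
clock: 18.73
eef_pos: [454.1, 204.9, 289.2]
tcp_rot: [3.141, 0.0, 1.453]
contact_force: [0.6, -0.2, 0.2]
opening: 0.821
```

```bash
python3 - <<'E'
from h import *
grab_frame("top");a=grab_frame("side");b=grab_frame("top")
cv2.imwrite("pics/k.png",np.hstack([cv2.resize(a[80:240,180:300],None,fx=3.5,fy=3.5,interpolation=cv2.INTER_CUBIC),cv2.resize(b[165:325,60:150],None,fx=3.5,fy=3.5,interpolation=cv2.INTER_CUBIC)]))
s=sense();print(s["clock"],s["eef_pos"],s["contact_force"],s["opening"])
a0=cv2.imread("pics/a.png");m=a.max(2)
for v in (121,125,129): print(v,m[v,236:262])
for c in ("side","top"): print([(round(r["conf"],2),w(c,r["centre"]).round()) for r in boxes_of(c,"probe")[:3]])
E
```

```text
18.875 [457.23964758 207.90984648 289.08537752] [-0.02471399  0.01780836 -0.51786873] 0.8207561208528635
121 [182 183 183 184 187 191 166  94  39  36  38  40  41  40  40  62 104 130
 133 134 133 134 134 132 130 130]
125 [188 187 183 183 183 186 192 159  69  37  41  42  44  43  41  42  67 137
 188 191 189 189 188 200 214 215]
129 [181 178 202 223 222 224 229 202 112  42  40  45  45  45  44  41  63  96
 121 135 141 145 184 226 228 230]
[(0.75, array([553., 333., 151.])), (0.63, array([432., 229., 114.])), (0.47, array([434., 381., 140.]))]
[(0.54, array([437., 231., 103.])), (0.51, array([560., 351., 184.]))]
```

View pics/k.png

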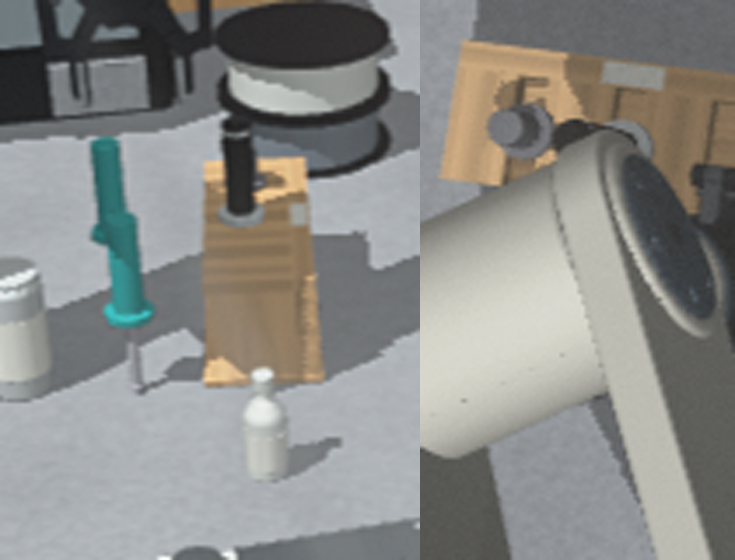

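The side view shows the probe upright in the middle slot. The collar is seated (~(240,212)) and the white tag is beside it. The handle's pixel edges match those from the start, and the turquoise look-alikes, glue bottle and spray can have not moved. I'm handing in.

```bash
python3 -c "
from rig import *
print(sense()['qvel'].round(3)); print(sign_off())"
```

```text
[ 0.002  0.011  0.005 -0.001 -0.002 -0.001]
the job is handed in; nothing more can be done
None
```

I pressed the round pad and then the square pad fully down with the probe tip. Each was held for more than half a second. I then hung the probe back in the middle, white-tagged slot and handed the job in at about 19 s.

- **Presses:** the wrist force rose to about 14 N on the round pad and 5–10 N on the square one, so both were at their stops. The tip positions were near the pad centres, by camera estimates good to a few millimetres. I did not measure the pads' travel directly.
- **Probe back in place:** it was let go at the same arm position where it was picked up. The last side view shows it upright with its collar on the rack. Its handle is within about 0.5 pixel (1–2 mm) of where it was at the start.
- **Checks that disagreed:** before re-hanging, the side picture suggested the probe sat about 4 mm lower in the grip. It seated at the original height, so I put that down to the picture being taken while the arm was still moving. In the last top view the arm partly hid the probe. The network's position from that view was about 8 mm off, so I relied on the side view.
- **Other things:** I did not go near the oblong pad. The turquoise look-alikes, driver, glue bottle and spray can look undisturbed in the last views. I did not look again at the cup, bracket, scraper and screwdriver, but the arm touched nothing near them.

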